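# Slide the die plate home under the leather press

### The arm

A 7-joint arm with a two-finger parallel gripper is mounted at the origin on the work surface. World frame = base frame: x ahead of the robot, y to its left, z up, the work surface at z = 0. Lengths are in m, angles in rad, forces in N, time in s.
With the tool pointing down it reaches from about 0.4 to 0.85 m from the base axis. Payload 6.9 kg.
Tool frame: the origin (TCP) lies between the finger pads; the fingertips stand 25 mm ahead of it and the grasp point (between the pads) lies 6 mm ahead of it (bot.tips_ahead is the distance from the TCP to the fingertips, in m); z points along the fingers, y is the direction in which the jaws open and shut (so a half turn about z gives the same grasp; the last joint's range is limited). The gripper opens to 85 mm and grips with 20 to 120 N. Pads are 22 mm wide; open, the fingers measure 114 mm over their backs; the gripper's body (76 mm by 85 mm) begins 54 mm behind the grasp point. The pads swing forward as they close: fully open they stand 13 mm farther back than shut.
Start: joints at [-1.127, 0.507, -0.238, 1.5, 0.126, 1.149, -0.155], TCP at [0.208, 0.589, 0.256] pointing down, gripper open.
Joint ranges: [-3.08, 3.08], [-0.24, 2.05], [-1.43, 1.35], [0, 2.5], [-1.52, 4.66], [0.17, 1.96], [-2.89, 2.89]. Speed limits (rad/s): [2.39, 2.39, 3.14, 3.14, 3.14, 3.14, 3.14].

### API

Orientations are given as a rotation vector (axis times angle).
In Python, from station import bot gives the robot as it stands.
- The arm moves only by the tool carry_out, never from a script. Its argument "moves" is a list of rows, each an object with "offset": the shift along the tool's x, y, z in m, a list of three; "twist": the turn about the tool's z in degrees; "hand": the closure in counts, from 0 (fully open) to 255 (shut). In form: [{"offset": [x, y, z], "twist": twist, "hand": hand}, ...]. A call has 1 to 5 rows; each row is the pose to reach, as a shift and turn from the pose commanded when the call began, along the tool's axes at that moment; what a row does not reach only later rows make up. A row lasts 1/8 s, in which the tool goes at most 62.5 mm and 10.7 degrees, less where a joint would pass 70% of its speed; a pose out of reach is approached as far as the arm can. A call with a gripper value outside its range is refused whole. The fingers move at their own pace and stop on an object; "force" is the grip in N (left out, the last holds). Time passes only in rows, so rows that repeat a pose let the fingers close. It gives the time, the measured TCP pose, the force and the opening at its end, in the units of the state.
- bot.get_obs(): the state, without advancing time (a new reading comes with each control period).
- bot.get_image(name): name is "scene" or "top" or "wrist"; returns a dict with "pixels" (480x640x3 uint8, blue, green, red), "fx", "fy", "cx", "cy" (pixels), "cam_to_world" (4x4, takes a point from camera to world coordinates); the wrist camera has in their place "mount" (4x4, takes a point from camera to tool coordinates, whose origin is the TCP and whose axes are the flange's). Camera axes: x right, y down, z forward; pixel columns grow to the right and rows downward; lengths in m; the calibration is good to about 2 mm. A picture is of the moment at which its call begins: read the wrist's pose just before it. There is no depth.
- bot.job_done(): hands the job in, once; it reports no verdict.
The state is a dict: "clock": time; "joint_positions": joint angles; "qvel": joint speeds; "joint_torque": joint torques, N m; "eef_pos": TCP position; "orientation": TCP orientation; "force": force on the tool from outside, world axes, zero at the start; "wrist_torque": the same for the moment, N m; "grip_width": finger opening in m.
Only numpy, scipy, OpenCV 4.12 (cv2) and the standard library are available. Lean on these libraries where they do the work, as an engineer would, in place of code of your own. Each camera call takes 0.05 s, during which the arm holds its last target.

### The job

Push the flat die plate across the bench with the fingertips, die end first, in under the low beam of the leather press until its front edge sits squarely against the stop bar behind. Keep the plate flat on the bench all the way: slide it, never lift, carry or tip it. Do not disturb the jar, the spool or the punch block, and finish with the hand clear of everything.

Things in the scene. Friction and masses are not known exactly. Their poses are not given: they have to be found in the camera images.
- press: Small steel leather press, fixed to the bench. Origin: on the bench (z = 0) straight below its screw. Own x points into the press, from the open mouth (on the robot's side) to the stop bar; y left, z up. Two round columns, 24 mm thick, at x = 0, y = +-64 mm leave a passage 104 mm wide. The beam across them: x -22 to +22 mm, 164 mm wide, underside 22 mm, top 48 mm above the bench.
- stop (a point): Middle of the front face of the press's stop bar, at bench level: 45 mm along the press's x from its origin. The bar is 10 mm high, parallel to the press's y, fixed behind the beam. Its side arms and the bolted feet, 10 mm high, lie only outside the columns (|y| 65 to 99 mm, x -25 to +66 in the press's frame).
- screw (a point): Middle of the press's T-bar on top of its screw, 110 mm above the bench, straight above the press's origin. The T-bar is 134 mm long, along the press's y; screw top at 119 mm. It is not to be operated.
- plate: Loose flat aluminium die plate, 140 mm long (own x), 90 wide (own y), 12 thick, 0.3 to 0.6 kg. Origin: centre of its underside, z up. Its +x (die) end goes in first. It starts flat on the bench before the press mouth, off to a side and turned up to 0.3 rad from the press. Home, its centre is at x = -25, y = 0 mm in the press's frame and its rear 73 mm stick out in front of the beam.
- die (a point): Centre of the top face of the round brass die on the plate: 44 mm diameter, 5 mm proud of the plate, so 17 mm above the bench; 25 mm ahead (+x) of the plate's centre. Home, it is straight below the press screw.
- jar: Bystander: amber glass jar with steel lid, 54 mm diameter, 62 mm high, standing beside the press. Origin: centre of its underside.
- spool: Bystander: turned wooden spool, 44 mm diameter, 50 mm high, standing beside the press. Origin: centre of its underside.
- punches: Bystander: dark wooden block 60 x 70 x 32 mm with five steel punches standing in it, 68 mm high in all, beside the press. Origin: centre of its underside.
Not all that is in view belongs to the job. There is more than one size of the plate; the one meant has the size given above.

How it is judged:
By the outcome, as a careful person would: the job done as asked, in the order asked, and still so for the second after the job is handed in, with the robot touching nothing.
It also fails if it takes over 61 s, if anything falls off the work surface, if the arm or the gripper's body presses on something with over 40 N, if the wrist force passes 120 N, or if a joint passes its speed limit or range.

## Working session

There is one attempt and no reset: what is moved stays moved. The work goes in short steps, Python scripts to look and compute and a tool call to move; the robot and the scene stay as the last step left them, time stands still between calls to the robot, and variables do not carry over. Pictures are saved under pics/ and viewed, and the job is handed in when it is done.

Besides the shell and the picture viewer there is one more tool, called after "Emit:" by a JSON object that holds its "op" and its "data". carry_out: Moves the arm, as the interface text tells. Its arguments: {"type":"object","properties":{"moves":{"type":"array","items":{"type":"object","properties":{"offset":{"type":"array","items":{"type":"number"}},"twist":{"type":"number"},"hand":{"type":"number"}}}},"force":{"type":"number"}},"required":["moves"]}

```bash
ls; mkdir -p pics; python3 - <<'E'
from station import bot
import cv2
o=bot.get_obs()
print({k:(o[k]) for k in ('clock','eef_pos','orientation','grip_width','force')}, bot.tips_ahead)
for n in ('scene','top'):
    im=bot.get_image(n); cv2.imwrite(f'pics/{n}0.png',im['pixels']); print(n,im['fx'],im['cx'],im['cy'],im['cam_to_world'])
im=bot.get_image('wrist');print(im['mount'])
E
```

```text
pics
{'clock': 0.0, 'eef_pos': array([0.20765025, 0.58901665, 0.25544535]), 'orientation': array([-5.29653707e-01, -3.09632684e+00,  2.72575284e-03]), 'grip_width': 0.08569083715661528, 'force': array([ 0.09749492, -0.72487939,  0.44424241])} 0.025
scene 444.0711051157353 321.86515603826155 242.728324320806 [[-0.45337111  0.57280355 -0.68289876  1.11892127]
 [ 0.8910456   0.27219291 -0.3632475   0.35399845]
 [-0.02218926 -0.77317987 -0.63379849  0.6289202 ]
 [ 0.          0.          0.          1.        ]]
top 618.2566338492306 306.76171300466746 241.8827140911492 [[ 0.00619677 -0.98156751  0.19101526  0.2605246 ]
 [-0.99996851 -0.00702954 -0.00368239  0.03444471]
 [ 0.00495727 -0.19098642 -0.98158016  1.52233229]
 [ 0.          0.          0.          1.        ]]
[[ 4.28574076e-04 -9.51666764e-01 -3.07132196e-01  7.95058355e-02]
 [ 9.99999129e-01  7.91203369e-04 -1.05618444e-03  2.94588943e-04]
 [ 1.24813966e-03 -3.07131476e-01  9.51666275e-01 -1.17501382e-01]
 [ 0.00000000e+00  0.00000000e+00  0.00000000e+00  1.00000000e+00]]
```

View pics/scene0.png

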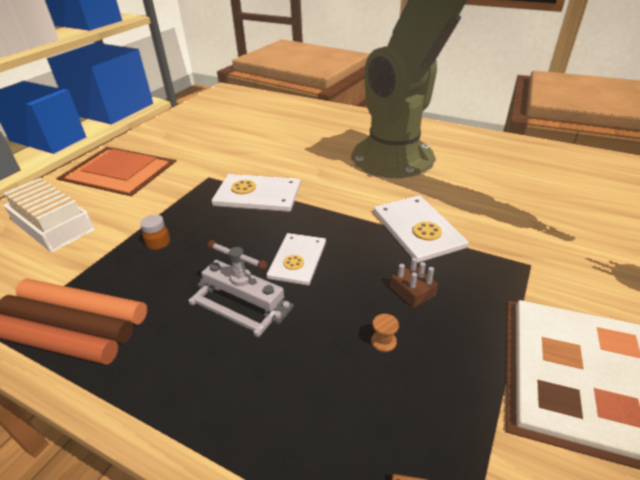

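View pics/top0.png

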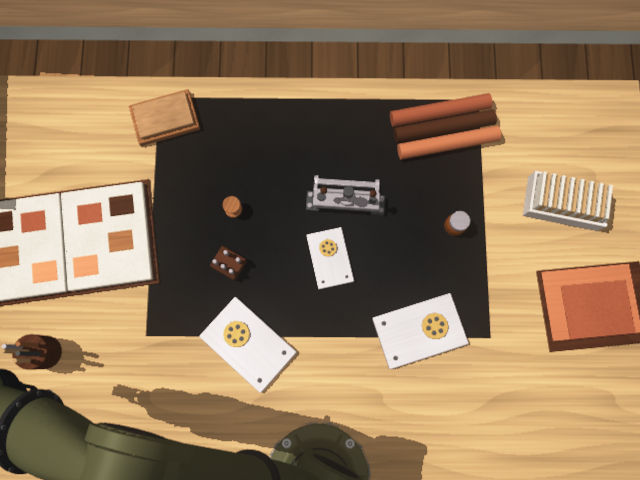

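The candidates for the plate in the top view are three white plates with brass dies: A at (329,257), before the press, B at (248,344) and C at (421,331). I'll measure their sizes and take a close crop.

```bash
cat > h.py <<'E'
import numpy as np, cv2
from station import bot
def ray(im,uv,z,T=None):
    T=im['cam_to_world'] if T is None else T
    uv=np.atleast_2d(uv).astype(float)
    d=np.c_[(uv[:,0]-im['cx'])/im['fx'],(uv[:,1]-im['cy'])/im['fy'],np.ones(len(uv))]@T[:3,:3].T
    s=(z-T[2,3])/d[:,2]
    return T[:3,3]+d*s[:,None]
def proj(im,P,T=None):
    T=im['cam_to_world'] if T is None else T
    c=(np.atleast_2d(P)-T[:3,3])@T[:3,:3]
    return np.c_[c[:,0]/c[:,2]*im['fx']+im['cx'],c[:,1]/c[:,2]*im['fy']+im['cy']]
E
python3 - <<'E'
from h import *
im=bot.get_image('top');p=im['pixels']
hsv=cv2.cvtColor(p,cv2.COLOR_BGR2HSV)
m=((hsv[...,1]<40)&(hsv[...,2]>170)).astype('uint8')
m=cv2.morphologyEx(m,cv2.MORPH_CLOSE,np.ones((3,3)))
cs,_=cv2.findContours(m,cv2.RETR_EXTERNAL,cv2.CHAIN_APPROX_NONE)
for c in cs:
    if cv2.contourArea(c)<800: continue
    w=ray(im,c[:,0],0.012)[:,:2].astype('float32')
    r=cv2.minAreaRect(w*1000); print(c.mean(0),np.round(r[0]),np.round(r[1]),r[2])
cv2.imwrite('pics/crop1.png',cv2.resize(p[140:310,200:490],None,fx=2.7,fy=2.7,interpolation=cv2.INTER_CUBIC))
E
```

```text
[[247.36633663 344.11881188]] [304. 171.] [201. 129.] 48.740943908691406
[[419.55511811 330.50787402]] [ 338. -246.] [130. 202.] 17.8306941986084
[[329.29142857 257.66857143]] [516. -27.] [140.  89.] 12.844758987426758
[[ 66.82504604 241.4732965 ]] [556. 612.] [251. 369.] 8.567709922790527
```

View pics/crop1.png

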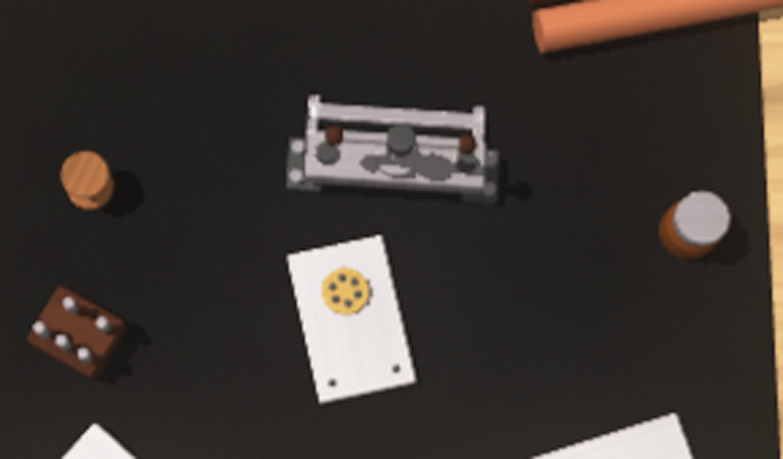

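The crop shows plate A measuring 140 x 89 mm, which is the one meant. B and C come out at about 200 x 130, so they are decoys. The press beam is at about crop (400,150), the stop bar at (400,112) and the screw at (400,138). Next I'll measure the press from T-bar, screw and stop bar.

```bash
python3 - <<'E'
from h import *
im=bot.get_image('top');p=im['pixels'];s=bot.get_image('scene')
cv2.imwrite('pics/pressT.png',cv2.resize(p[165:225,295:395],None,fx=8,fy=8,interpolation=cv2.INTER_CUBIC))
cv2.imwrite('pics/pressS.png',cv2.resize(s['pixels'][225:345,175:335],None,fx=5,fy=5,interpolation=cv2.INTER_CUBIC))
E
```

```text
(no output)
```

View pics/pressT.png

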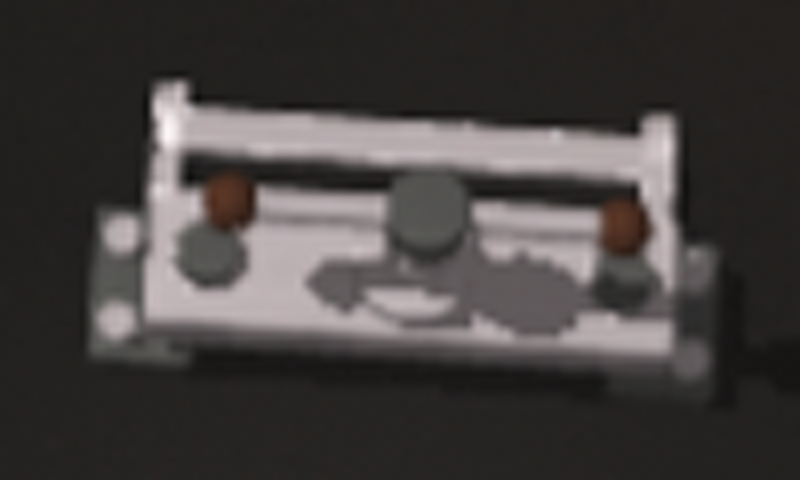

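View pics/pressS.png

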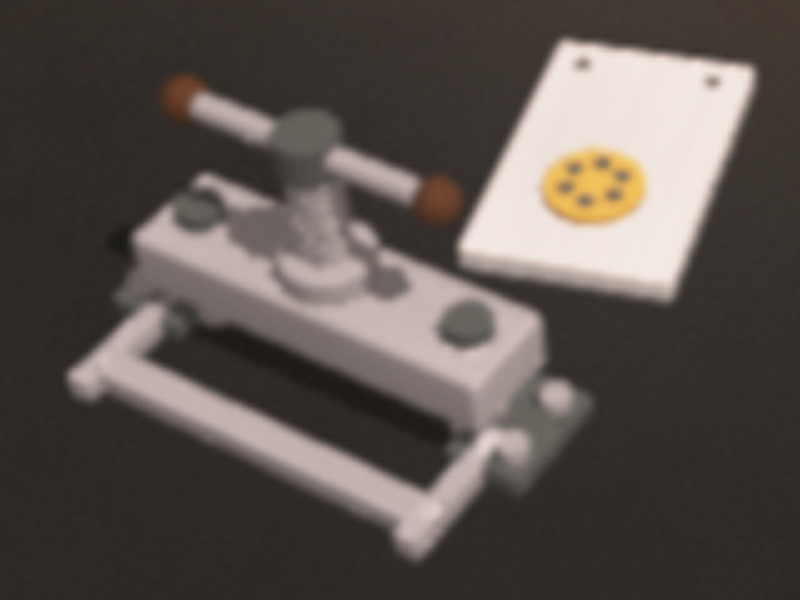

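The top crop shows the knobs at (230,198) and (623,226), the screw top at (429,200) and the stop bar's near edge from (185,150) to (640,178). The scene crop shows the knobs at (184,97) and (438,200). I'll triangulate from these.

```bash
python3 - <<'E'
from h import *
im=bot.get_image('top');s=bot.get_image('scene')
t=lambda a:(np.array(a)-3.5)/8+[295,165]
q=lambda a:(np.array(a)-2)/5+[175,225]
def tri(a,b):
    P=[]
    for i,uv in((im,t(a)),(s,q(b))):
        T=np.linalg.inv(i['cam_to_world'])[:3]; K=np.array([[i['fx'],0,i['cx']],[0,i['fy'],i['cy']],[0,0,1]]);P.append((K@T,uv))
    X=cv2.triangulatePoints(P[0][0],P[1][0],P[0][1].reshape(2,1),P[1][1].reshape(2,1))[:,0];return X[:3]/X[3]
kl=tri((230,198),(438,200))  # left in top = +y ; 
kr=tri((623,226),(184,97)); print('knobs tri?',kl,kr, np.linalg.norm(kl-kr))
K=ray(im,[t((230,198)),t((623,226))],.11);print(K,K.mean(0),np.linalg.norm(K[0]-K[1]));d=K[0]-K[1];print('yaw knobs',np.degrees(np.arctan2(-d[0],d[1])))
print('screw',ray(im,t((429,200)),.119),ray(s,q((308,128)),.119), 'knob scene',ray(s,[q((438,200)),q((184,97))],.11))
S=ray(im,[t((185,152)),t((640,180))],.005);d=S[0]-S[1];print('stop',S,np.degrees(np.arctan2(-d[0],d[1])))
C=ray(im,[t((211,248)),t((625,274))],.052);d=C[0]-C[1];print('caps',C,C.mean(0),np.linalg.norm(d),np.degrees(np.arctan2(-d[0],d[1])))
# die and scene plate
for n,i in (('top',im),('scene',s)):
    h=cv2.cvtColor(i['pixels'],cv2.COLOR_BGR2HSV)
    m=cv2.inRange(h,(15,90,100),(32,255,255));m=cv2.morphologyEx(m,cv2.MORPH_CLOSE,np.ones((5,5)))
    cs,_=cv2.findContours(m,cv2.RETR_EXTERNAL,cv2.CHAIN_APPROX_NONE)
    for c in cs:
        (u,v),_,_=cv2.minAreaRect(c)
        w=ray(i,[u,v],.017)[0]
        if 100<cv2.contourArea(c)<2000 and .45<w[0]<.6 and abs(w[1])<.1:print(n,'die',w,cv2.contourArea(c))
    m=((h[...,1]<45)&(h[...,2]>165)).astype('uint8')
    m=cv2.morphologyEx(m,cv2.MORPH_CLOSE,np.ones((3,3)))
    for c in cv2.findContours(m,cv2.RETR_EXTERNAL,cv2.CHAIN_APPROX_NONE)[0]:
        w=ray(i,c[:,0],0.012)[:,:2].astype('float32'); r=cv2.minAreaRect(w*1000)
        if 450<r[0][0]<580 and abs(r[0][1])<100 and r[1][0]>60:print(n,r)
# bystanders
for nm,uv,z in(('jar lid',(460,219),.062),('spool',(233,203),.05),('punch',(228,264),.04)):print(nm,ray(im,uv,z))
E
```

```text
knobs tri? [ 0.66130043 -0.0088095   0.11312266] [ 0.65372576 -0.12485307  0.11275361] 0.11629111534211227
[[ 0.66239451 -0.00923879  0.11      ]
 [ 0.65470345 -0.12544472  0.11      ]] [ 0.65854898 -0.06734175  0.11      ] 0.11646016451385284
yaw knobs -3.786581877320063
screw [[ 0.65966958 -0.06747266  0.119     ]] [[ 0.6540191  -0.06706136  0.119     ]] knob scene [[ 0.65828283 -0.01027972  0.11      ]
 [ 0.65104024 -0.12675551  0.11      ]]
stop [[ 0.70733521  0.00185999  0.005     ]
 [ 0.69919731 -0.14295755  0.005     ]] -3.2163073934641653
caps [[ 0.66293327 -0.00520927  0.052     ]
 [ 0.65563691 -0.1324104   0.052     ]] [ 0.65928509 -0.06880984  0.052     ] 0.12741022732754168 -3.2829383088206505
top die [ 0.53903243 -0.02326789  0.017     ] 199.5
top ((515.7273559570312, -27.256309509277344), (139.8425750732422, 89.084716796875), 12.756000518798828)
scene die [ 0.54131335 -0.02216623  0.017     ] 215.5
scene ((517.6414184570312, -25.920326232910156), (146.9595489501953, 90.96546173095703), 12.914329528808594)
jar lid [[ 0.60394152 -0.34256549  0.062     ]]
spool [[0.64297577 0.21058232 0.05      ]]
punch [[0.49299852 0.21947376 0.04      ]]
```

Press: origin about (0.658,-0.068), yaw -3.4°. The stop check agrees: predicted (0.703,-0.071), measured (0.703,-0.071). Plate: centre (0.5165,-0.0265), yaw 12.8°.

Plan:
1. Push the left side with two fingers to square and centre the plate.
2. Push the rear edge straight in.

```bash
cat >> h.py <<'E'
from scipy.spatial.transform import Rotation as Rn
PO=np.array([.658,-.068]);PY=np.radians(-3.4)
def toworld(xy): c,s=np.cos(PY),np.sin(PY); return PO+np.array([[c,-s],[s,c]])@np.array(xy)
def topress(xy): c,s=np.cos(PY),np.sin(PY); return np.array([[c,s],[-s,c]])@(np.array(xy)-PO)
def plan(target,xang=None):
    """target world TCP xyz; xang = wanted world angle (deg) of tool x"""
    o=bot.get_obs();R=Rn.from_rotvec(o['orientation']).as_matrix()
    a=np.degrees(np.arctan2(R[1,0],R[0,0]))
    off=R.T@(np.array(target)-o['eef_pos'])
    print('t',round(o['clock'],2),'pos',o['eef_pos'].round(4),'xang',a.round(1),'tilt',np.degrees(np.arccos(-R[2,2])).round(2),'F',o['force'].round(1),'w',round(o['grip_width'],4))
    print('offset',off.round(4), 'twist',None if xang is None else round(-((xang-a+180)%360-180),1))
E
python3 - <<'E'
from h import *
plan([.508,.055,.2],102.8)
E
```

```text
t 0.4 pos [0.2077 0.5894 0.2561] xang 160.6 tilt 0.02 F [0.8 0.  0.6] w 0.0858
offset [-0.4608 -0.4042  0.0562] twist 57.8
```

Emit:
{"op": "carry_out", "data": {"moves": [{"offset":[-0.045,-0.04,0],"twist":6,"hand":105},{"offset":[-0.09,-0.08,0],"twist":12,"hand":105},{"offset":[-0.135,-0.12,0],"twist":18,"hand":105},{"offset":[-0.18,-0.16,0],"twist":24,"hand":105},{"offset":[-0.225,-0.2,0],"twist":30,"hand":105}], "force": 20}}

```text
clock: 1.02
eef_pos: [0.3543, 0.3243, 0.2566]
orientation: [1.318, 2.851, 0.001]
force: [1.1, 0.5, 0.7]
grip_width: 0.0503
```

```bash
python3 - <<'E'
from h import *
plan([.508,.055,.2],102.8)
E
```

```text
t 1.02 pos [0.3543 0.3243 0.2566] xang 130.4 tilt 0.05 F [1.1 0.5 0.7] w 0.0503
offset [-0.3047 -0.0575  0.0565] twist 27.6
```

Emit:
{"op": "carry_out", "data": {"moves": [{"offset":[-0.06,-0.011,0.01],"twist":6,"hand":105},{"offset":[-0.12,-0.022,0.02],"twist":12,"hand":105},{"offset":[-0.18,-0.033,0.03],"twist":18,"hand":105},{"offset":[-0.24,-0.045,0.04],"twist":24,"hand":105},{"offset":[-0.3,-0.057,0.056],"twist":27.6,"hand":105}]}}

```text
clock: 1.65
eef_pos: [0.5062, 0.0602, 0.2008]
orientation: [1.958, 2.455, 0.002]
force: [0.8, 1.0, 0.2]
grip_width: 0.0501
```

```bash
python3 - <<'E'
from h import *
plan([.508,.055,.05],102.8)
im=bot.get_image('wrist');cv2.imwrite('pics/w1.png',im['pixels'])
o=bot.get_obs();B=np.eye(4);B[:3,:3]=Rn.from_rotvec(o['orientation']).as_matrix();B[:3,3]=o['eef_pos'];T=B@im['mount']
hsv=cv2.cvtColor(im['pixels'],cv2.COLOR_BGR2HSV)
m=((hsv[...,1]<45)&(hsv[...,2]>165)).astype('uint8')
m=cv2.morphologyEx(m,cv2.MORPH_CLOSE,np.ones((3,3)))
for c in cv2.findContours(m,cv2.RETR_EXTERNAL,cv2.CHAIN_APPROX_NONE)[0]:
    if cv2.contourArea(c)>3000: print(c[:,0].min(0),c[:,0].max(0),cv2.minAreaRect((ray(im,c[:,0],.012,T)[:,:2]*1000).astype('float32')))
E
```

```text
t 1.65 pos [0.5062 0.0602 0.2008] xang 102.9 tilt 0.11 F [0.8 1.  0.2] w 0.0501
offset [-0.0054  0.0003  0.1508] twist 0.1
[ 41 356] [140 424] ((281.6139831542969, -178.67083740234375), (142.99708557128906, 59.886260986328125), 52.992767333984375)
[241 260] [381 341] ((514.6740112304688, -35.43764877319336), (138.12767028808594, 92.36198425292969), 11.870085716247559)
[0 0] [251 174] ((305.2378234863281, 162.00946044921875), (202.48489379882812, 126.42847442626953), 47.87999725341797)
```

View pics/w1.png

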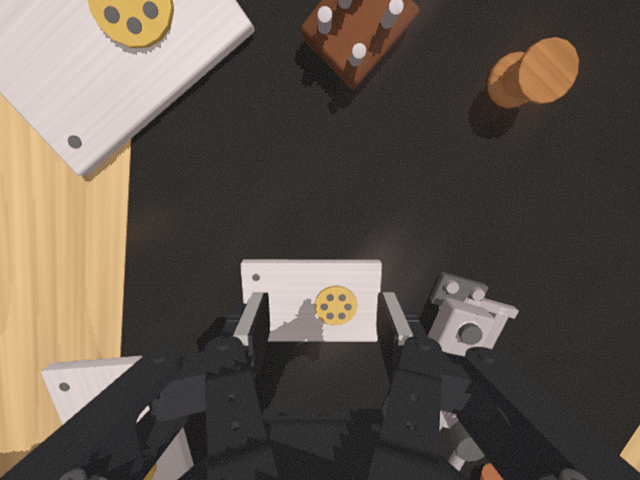

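The wrist view shows the plate's left long side (row 260, columns 241–381) parallel to the finger line, with clear bench where I'll set down. I'm descending there.

Emit:
{"op": "carry_out", "data": {"moves": [{"offset":[0,0,0.055],"twist":0,"hand":105},{"offset":[0,0,0.11],"twist":0,"hand":105},{"offset":[0,0,0.145],"twist":0,"hand":105},{"offset":[0,0,0.155],"twist":0,"hand":105},{"offset":[0,0,0.155],"twist":0,"hand":105}]}}

```text
clock: 2.33
eef_pos: [0.5052, 0.0619, 0.0457]
orientation: [-1.956, -2.458, 0.0]
force: [-0.1, 0.0, 0.0]
grip_width: 0.05
```

```bash
python3 - <<'E'
from h import *
plan([.512,.04,.03],102.8)
im=bot.get_image('scene');cv2.imwrite('pics/s1.png',cv2.resize(im['pixels'][180:380,200:460],None,fx=3,fy=3,interpolation=cv2.INTER_CUBIC))
E
```

```text
t 2.33 pos [0.5052 0.0619 0.0457] xang 103.0 tilt 0.01 F [-0.1  0.   0. ] w 0.05
offset [-0.0229  0.0017  0.0157] twist 0.2
```

View pics/s1.png

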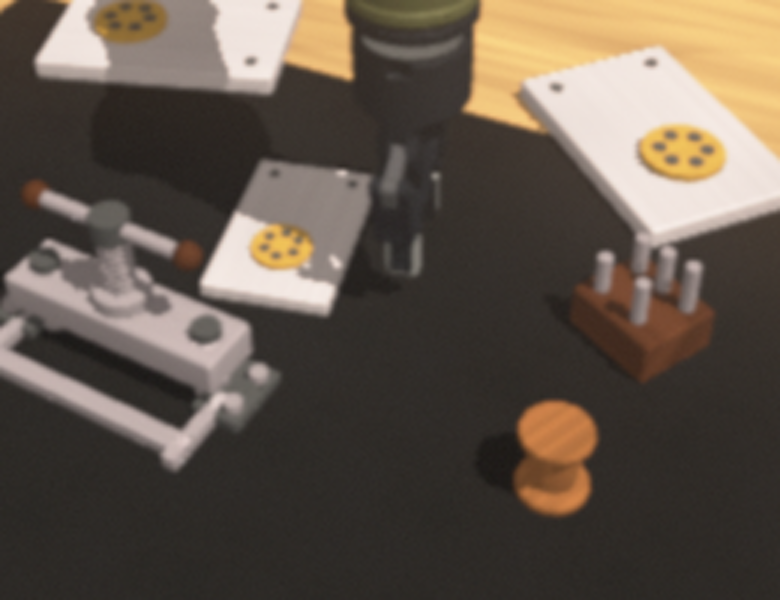

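The scene view shows the hand down at the plate's left side, fingers around crop (405,265), clear of everything. I'll feel for the bench.

Emit:
{"op": "carry_out", "data": {"moves": [{"offset":[0,0,0.012],"twist":0,"hand":105},{"offset":[0,0,0.016],"twist":0,"hand":105},{"offset":[0,0,0.019],"twist":0,"hand":105},{"offset":[0,0,0.019],"twist":0,"hand":105}]}}

```text
clock: 2.88
eef_pos: [0.5049, 0.0617, 0.0264]
orientation: [-1.956, -2.458, 0.0]
force: [0.3, 0.3, -0.1]
grip_width: 0.0503
```

Emit:
{"op": "carry_out", "data": {"moves": [{"offset":[0,0,0.002],"twist":0,"hand":105},{"offset":[0,0,0.0035],"twist":0,"hand":105},{"offset":[0,0,0.0035],"twist":0,"hand":105}]}}

```text
clock: 3.25
eef_pos: [0.5049, 0.0617, 0.0229]
orientation: [-1.956, -2.458, 0.0]
force: [0.0, 0.2, 0.9]
grip_width: 0.0503
```

Emit:
{"op": "carry_out", "data": {"moves": [{"offset":[0,0,0.0015],"twist":0,"hand":105},{"offset":[0,0,0.0025],"twist":0,"hand":105},{"offset":[0,0,0.0025],"twist":0,"hand":105}]}}

```text
clock: 3.62
eef_pos: [0.5051, 0.0617, 0.0219]
orientation: [1.956, 2.458, 0.001]
force: [-4.5, -0.4, 19.4]
grip_width: 0.0497
```

Bench contact was at TCP z about 0.022, so I'm raising the tips about 4 mm off the bench and approaching the plate side.

Emit:
{"op": "carry_out", "data": {"moves": [{"offset":[0,0,-0.006],"twist":0,"hand":105},{"offset":[-0.015,0,-0.006],"twist":0,"hand":105},{"offset":[-0.024,0,-0.006],"twist":0,"hand":105},{"offset":[-0.03,0,-0.006],"twist":0,"hand":105},{"offset":[-0.034,0,-0.006],"twist":0,"hand":105}]}}

```text
clock: 4.25
eef_pos: [0.5125, 0.0281, 0.0262]
orientation: [-1.957, -2.457, 0.0]
force: [-1.2, 2.4, 0.6]
grip_width: 0.0501
```

```bash
python3 - <<'E'
from h import *
plan([.5174,-.0036,.0265],86.6)
im=bot.get_image('scene');cv2.imwrite('pics/s2.png',cv2.resize(im['pixels'][180:380,200:460],None,fx=3,fy=3,interpolation=cv2.INTER_CUBIC))
E
```

```text
t 4.25 pos [0.5125 0.0281 0.0262] xang 102.9 tilt 0.04 F [-1.2  2.4  0.6] w 0.0501
offset [-0.032  -0.0023 -0.0003] twist 16.3
```

View pics/s2.png

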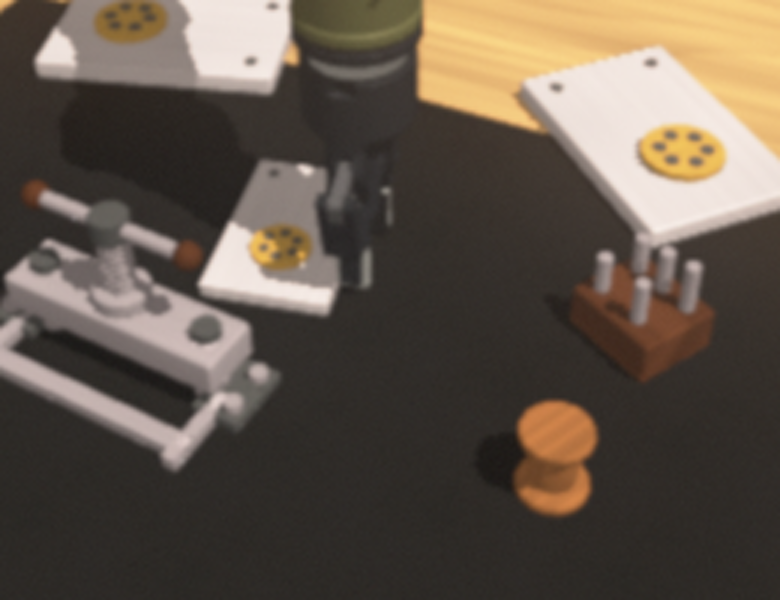

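Contact is where predicted: force about 2.5 N, TCP (0.5125,0.028). Now I'll push and turn together, gently.

Emit:
{"op": "carry_out", "data": {"moves": [{"offset":[-0.004,0,0],"twist":2,"hand":105},{"offset":[-0.008,0,0],"twist":4,"hand":105},{"offset":[-0.012,-0.001,0],"twist":6,"hand":105},{"offset":[-0.015,-0.001,0],"twist":7.5,"hand":105},{"offset":[-0.018,-0.001,0],"twist":9,"hand":105}]}}

```text
clock: 4.92
eef_pos: [0.5158, 0.0107, 0.0265]
orientation: [2.145, 2.296, 0.0]
force: [1.0, 1.1, -1.0]
grip_width: 0.0502
```

```bash
python3 - <<'E'
from h import *
plan([.5174,-.0036,.0265],86.6)
E
```

```text
t 4.92 pos [0.5158 0.0107 0.0265] xang 93.9 tilt 0.0 F [ 1.   1.1 -1. ] w 0.0502
offset [-0.0144  0.0007  0.    ] twist 7.3
```

Emit:
{"op": "carry_out", "data": {"moves": [{"offset":[-0.003,0,0],"twist":1.5,"hand":105},{"offset":[-0.006,0,0],"twist":3,"hand":105},{"offset":[-0.009,0,0],"twist":4.5,"hand":105},{"offset":[-0.012,0,0],"twist":6,"hand":105},{"offset":[-0.0145,0,0],"twist":7.3,"hand":105}]}}

```text
clock: 5.55
eef_pos: [0.5168, -0.0038, 0.0265]
orientation: [2.286, 2.154, -0.0]
force: [1.1, 2.7, -1.2]
grip_width: 0.0499
```

Emit:
{"op": "carry_out", "data": {"moves": [{"offset":[0.0,0,0],"twist":0,"hand":105},{"offset":[0.03,0,0],"twist":0,"hand":105},{"offset":[0.05,0,-0.05],"twist":0,"hand":105},{"offset":[0.1,0,-0.09],"twist":0,"hand":105},{"offset":[0.15,0,-0.12],"twist":0,"hand":105}]}}

```text
clock: 6.18
eef_pos: [0.5256, 0.1465, 0.1482]
orientation: [2.286, 2.153, 0.001]
force: [2.1, 0.0, -0.3]
grip_width: 0.0497
```

```bash
cat >> h.py <<'E'
def measure(name='top',save=None):
    im=bot.get_image(name);p=im['pixels']
    h=cv2.cvtColor(p,cv2.COLOR_BGR2HSV)
    m=((h[...,1]<45)&(h[...,2]>85)).astype('uint8')
    g=cv2.inRange(h,(15,90,60),(32,255,255))
    if save: cv2.imwrite(save,cv2.resize(p[150:330,220:460],None,fx=3.3,fy=3.3,interpolation=cv2.INTER_CUBIC))
    m=cv2.morphologyEx(m|(g>0).astype('uint8'),cv2.MORPH_CLOSE,np.ones((3,3)))
    for c in cv2.findContours(m,cv2.RETR_EXTERNAL,cv2.CHAIN_APPROX_NONE)[0]:
        w=ray(im,c[:,0],0.012)[:,:2].astype('float32'); r=cv2.minAreaRect(w*1000)
        if 400<r[0][0]<660 and abs(r[0][1])<150 and min(r[1])>40:print(name,'rect',r,'press-frame',(topress(np.array(r[0])/1000)*1000).round(1))
    for c in cv2.findContours(cv2.morphologyEx(g,cv2.MORPH_CLOSE,np.ones((5,5))),cv2.RETR_EXTERNAL,cv2.CHAIN_APPROX_NONE)[0]:
        w=ray(im,cv2.minAreaRect(c)[0],.017)[0]
        if 80<cv2.contourArea(c)<800 and .45<w[0]<.7 and abs(w[1])<.2:print('die',w.round(4),(topress(w[:2])*1000).round(1))
E
python3 - <<'E'
from h import *
plan([.5174,-.0036,.0265],86.6)
measure('top','pics/t2.png')
E
```

```text
t 6.17 pos [0.5256 0.1465 0.1482] xang 86.6 tilt 0.06 F [ 2.1  0.  -0.3] w 0.0497
offset [-0.1502  0.0007  0.1218] twist -0.0
top rect ((505.62078857421875, -60.32982635498047), (90.5710678100586, 142.32711791992188), 88.69673919677734) press-frame [-152.6   -1.4]
top rect ((512.2342529296875, 1.70196533203125), (1678.03076171875, 1030.1253662109375), 89.33341217041016) press-frame [-149.6   60.9]
die [ 0.5311 -0.061   0.017 ] [-127.1   -0.5]
```

View pics/t2.png

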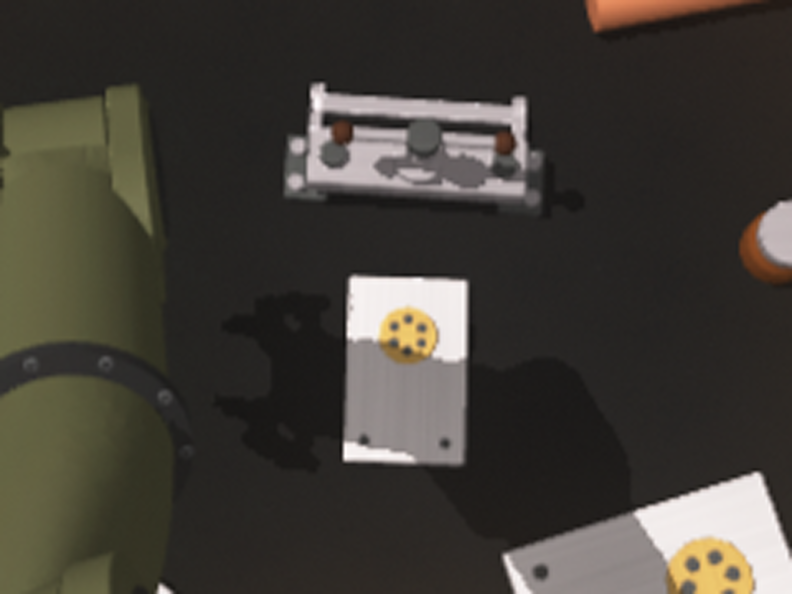

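The plate is now at press frame (-152,-1), about 2° off square, die end toward the mouth. The hand is clear at the left. Next is the rear edge.

```bash
python3 - <<'E'
from h import *
t=toworld([-.246,-.002]);print(t)
plan([*t,.12],176.6)
E
```

```text
[ 0.41231439 -0.05540711]
t 6.22 pos [0.5268 0.1565 0.1515] xang 87.1 tilt 0.51 F [2.6 7.2 2.6] w 0.0504
offset [-0.2177 -0.1038  0.0294] twist -89.5
```

Emit:
{"op": "carry_out", "data": {"moves": [{"offset":[0,-0.01,0],"twist":-8,"hand":105},{"offset":[-0.02,-0.03,0],"twist":-17,"hand":105},{"offset":[-0.045,-0.055,0],"twist":-26,"hand":105},{"offset":[-0.08,-0.075,0],"twist":-35,"hand":105},{"offset":[-0.12,-0.095,0],"twist":-44,"hand":105}]}}

```text
clock: 6.85
eef_pos: [0.4225, 0.0307, 0.1463]
orientation: [-1.302, -2.859, 0.001]
force: [0.4, 0.2, -1.3]
grip_width: 0.0503
```

```bash
python3 - <<'E'
from h import *
plan([*toworld([-.246,-.002]),.12],176.6)
E
```

```text
t 6.85 pos [0.4225 0.0307 0.1463] xang 131.0 tilt 0.03 F [ 0.4  0.2 -1.3] w 0.0503
offset [-0.0582 -0.0642  0.0264] twist -45.6
```

Emit:
{"op": "carry_out", "data": {"moves": [{"offset":[-0.01,-0.012,0],"twist":-9,"hand":105},{"offset":[-0.022,-0.025,0.005],"twist":-18,"hand":105},{"offset":[-0.035,-0.038,0.01],"twist":-27,"hand":105},{"offset":[-0.047,-0.052,0.02],"twist":-36,"hand":105},{"offset":[-0.058,-0.064,0.026],"twist":-45.6,"hand":105}]}}

```text
clock: 7.48
eef_pos: [0.4121, -0.055, 0.12]
orientation: [-0.094, -3.139, 0.001]
force: [0.2, 0.1, 0.2]
grip_width: 0.0503
```

Emit:
{"op": "carry_out", "data": {"moves": [{"offset":[0,0,0],"twist":0,"hand":105},{"offset":[0,0,0],"twist":0,"hand":105}]}}

```text
clock: 7.72
eef_pos: [0.4129, -0.0536, 0.1206]
orientation: [-0.108, -3.14, -0.0]
force: [0.8, -0.1, 0.6]
grip_width: 0.0503
```

```bash
python3 - <<'E'
from h import *
plan([*toworld([-.246,-.002]),.0265],176.6)
o=bot.get_obs();print(o['joint_positions'].round(2))
im=bot.get_image('wrist');cv2.imwrite('pics/w3.png',im['pixels'])
E
```

```text
t 7.72 pos [ 0.4129 -0.0536  0.1206] xang 176.1 tilt 0.01 F [ 0.8 -0.1  0.6] w 0.0503
offset [ 0.0004 -0.0019  0.0941] twist -0.5
[ 0.2   0.38 -0.17  2.21  0.12  0.56  1.44]
```

View pics/w3.png

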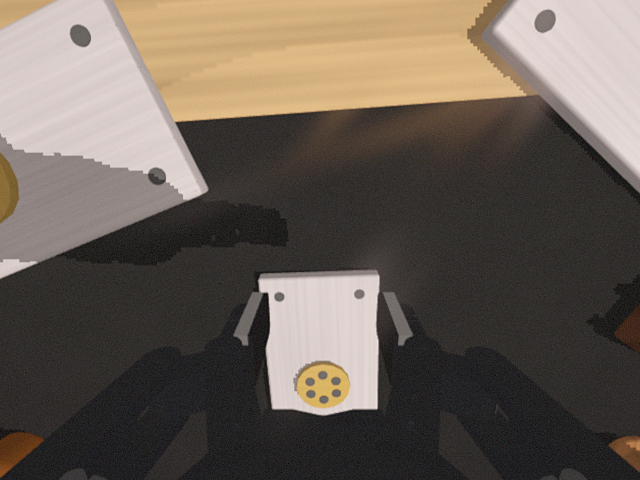

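The wrist view shows the plate's rear edge at rows 270–280, columns 260–380, centred between the fingers. By my measurement the fingers should land about 13 mm behind it, so I'm descending.

Emit:
{"op": "carry_out", "data": {"moves": [{"offset":[0.002,-0.001,0.04],"twist":-0.3,"hand":105},{"offset":[0.002,-0.002,0.07],"twist":-0.5,"hand":105},{"offset":[0.002,-0.002,0.085],"twist":-0.5,"hand":105},{"offset":[0.002,-0.002,0.094],"twist":-0.5,"hand":105},{"offset":[0.002,-0.002,0.094],"twist":-0.5,"hand":105}]}}

```text
clock: 8.4
eef_pos: [0.4108, -0.0553, 0.0263]
orientation: [-0.088, -3.14, 0.0]
force: [0.1, -0.2, -0.1]
grip_width: 0.0506
```

```bash
python3 - <<'E'
from h import *
plan([*toworld([-.106,-.0]),.0265],176.6)
measure('top','pics/t3.png')
im=bot.get_image('scene');cv2.imwrite('pics/s3.png',cv2.resize(im['pixels'][170:340,190:450],None,fx=3,fy=3,interpolation=cv2.INTER_CUBIC))
E
```

```text
t 8.4 pos [ 0.4108 -0.0553  0.0263] xang 176.8 tilt 0.03 F [ 0.1 -0.2 -0.1] w 0.0506
offset [-0.1415  0.0014 -0.0002] twist 0.2
top rect ((543.0930786132812, -61.202659606933594), (89.85739135742188, 68.0975341796875), 89.39473724365234) press-frame [-115.1   -0. ]
top rect ((512.0146484375, 4.12188720703125), (1677.430908203125, 1028.479248046875), 89.07559204101562) press-frame [-150.    63.3]
die [ 0.5311 -0.061   0.017 ] [-127.1   -0.5]
```

View pics/s3.png

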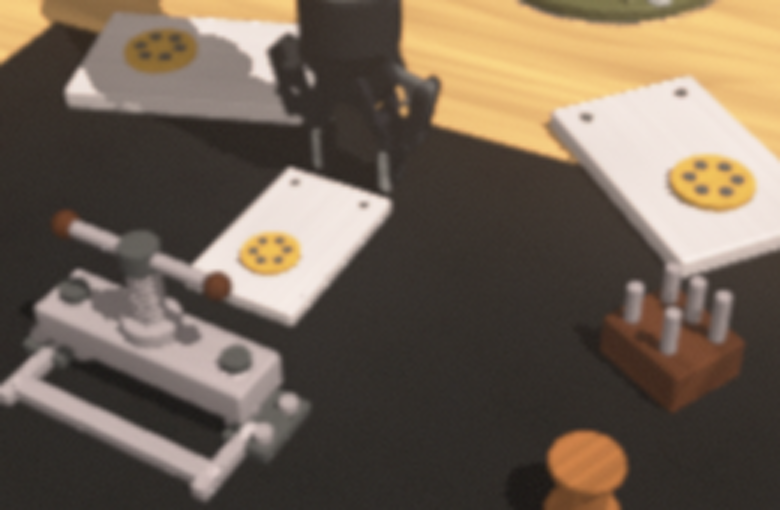

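View pics/t3.png

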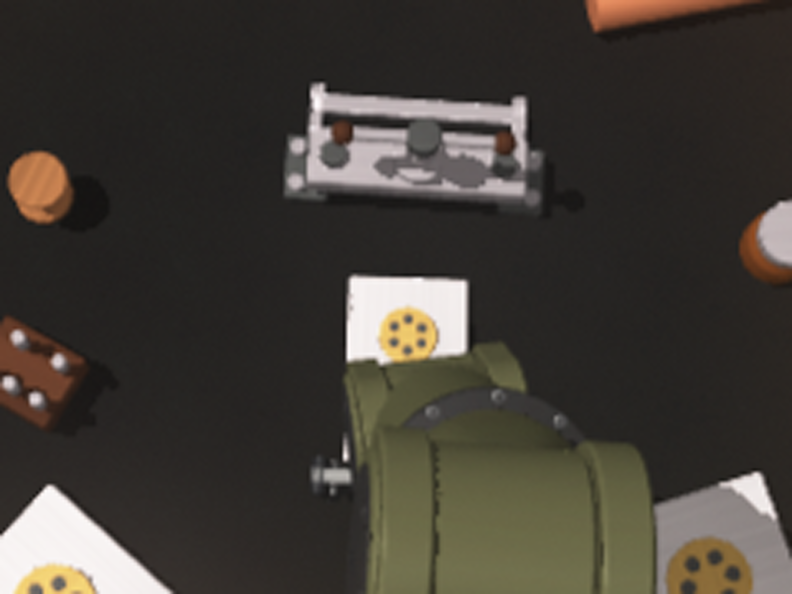

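The fingers are down behind the rear edge with a clear gap. I'm pushing straight in along the press axis, first part.

Emit:
{"op": "carry_out", "data": {"moves": [{"offset":[-0.01,0,0],"twist":0,"hand":105},{"offset":[-0.018,0,0],"twist":0.2,"hand":105},{"offset":[-0.026,0,0],"twist":0.2,"hand":105},{"offset":[-0.034,0,0],"twist":0.2,"hand":105},{"offset":[-0.042,0,0],"twist":0.2,"hand":105}]}}

```text
clock: 9.12
eef_pos: [0.4508, -0.0583, 0.0265]
orientation: [-0.095, -3.136, 0.001]
force: [-6.7, 0.7, 6.1]
grip_width: 0.05
```

Emit:
{"op": "carry_out", "data": {"moves": [{"offset":[-0.006,0,0],"twist":0,"hand":105},{"offset":[-0.012,0,0],"twist":0,"hand":105},{"offset":[-0.018,0,0],"twist":0,"hand":105},{"offset":[-0.024,0,0],"twist":0,"hand":105}]}}

```text
clock: 9.62
eef_pos: [0.4749, -0.0597, 0.0265]
orientation: [-0.095, -3.136, 0.001]
force: [-6.0, 0.1, 4.3]
grip_width: 0.0502
```

```bash
python3 - <<'E'
from h import *
plan([*toworld([-.106,-.0]),.0265],176.6)
measure('top','pics/t4.png')
im=bot.get_image('scene');cv2.imwrite('pics/s4.png',cv2.resize(im['pixels'][190:340,190:390],None,fx=4,fy=4,interpolation=cv2.INTER_CUBIC))
E
```

```text
t 9.62 pos [ 0.4749 -0.0597  0.0265] xang 176.5 tilt 0.25 F [-6.   0.1  4.3] w 0.0502
offset [-0.0773  0.0027 -0.0004] twist -0.1
top rect ((542.378662109375, 36.6138916015625), (1670.8297119140625, 1061.810546875), 84.9197006225586) press-frame [-121.6   97.6]
```

View pics/s4.png

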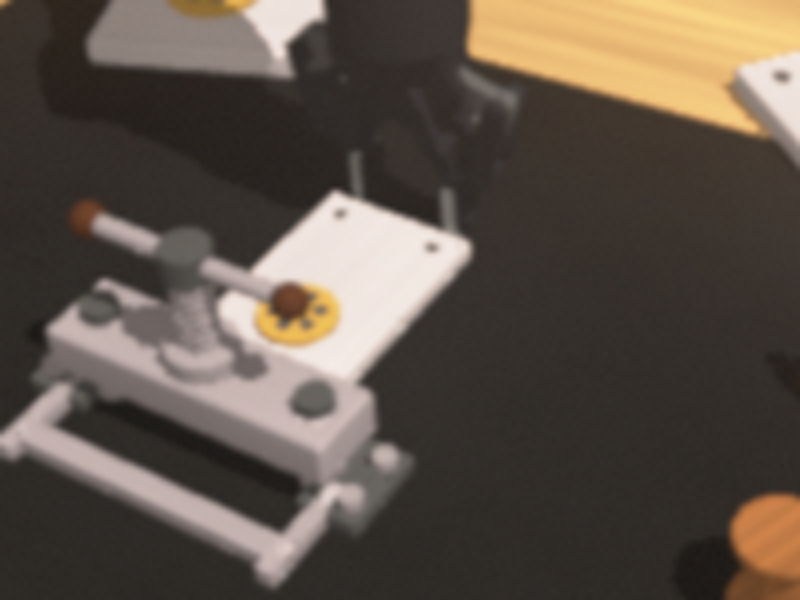

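View pics/t4.png

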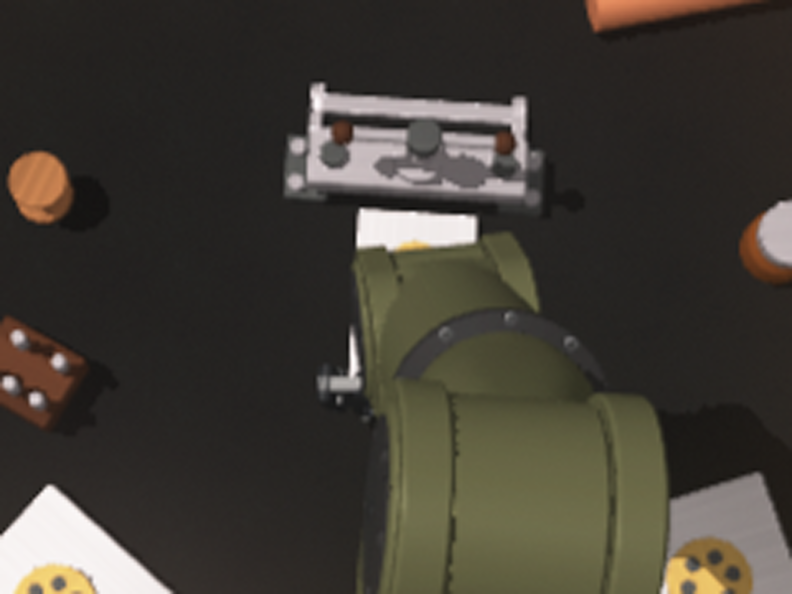

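The plate is flat and its front is just reaching the beam. In the top crop the front corners are at (358,210) and (477,214). I'll check the lateral centring.

```bash
python3 - <<'E'
from h import *
im=bot.get_image('top');h=cv2.cvtColor(im['pixels'],cv2.COLOR_BGR2HSV)
m=((h[...,1]<45)&(h[...,2]>150)).astype('uint8');m[:212]=0;m[226:]=0;m[:,:315]=0;m[:,380:]=0
for r in range(213,225,2):
    x=np.flatnonzero(m[r])
    if len(x): 
        a,b=[topress(ray(im,[u,r],.012)[0][:2])*1000 for u in (x[0]-.5,x[-1]+.5)];print(r,x[0],x[-1],a.round(1),b.round(1),(a[1]+b[1]).round(1)/2)
t=lambda a:(np.array(a)-3.5)/8+[295,165]
# press lateral checks, press frame (beam top ends z=.048, caps)
for nm,a,b,z in (('beam top front',(147,322),(678,350),.048),('knobs',(230,198),(623,226),.11),('caps',(211,248),(625,274),.052),('stop ends outer',(150,100),(677,130),.010)):
    q=[topress(ray(im,t(u),z)[0][:2])*1000 for u in (a,b)];print(nm,q[0].round(1),q[1].round(1),(q[0]+q[1])/2)
E
```

```text
213 329 344 [-31.7  40.8] [-29.1   0.7] 20.75
215 329 363 [-36.9  40.5] [-31.  -47.2] -3.35
217 328 363 [-42.2  42.7] [-36.2 -47.4] -2.35
219 328 363 [-47.3  42.4] [-41.3 -47.7] -2.65
221 328 363 [-52.5  42.1] [-46.5 -47.9] -2.9
223 328 362 [-57.6  41.8] [-51.8 -45.7] -1.95
beam top front [-22.5  81.1] [-20.4 -82.2] [-21.45749096  -0.52338235]
knobs [ 0.9 58.9] [  0.1 -57.5] [0.50897787 0.68964507]
caps [ 1.2 63. ] [  1.5 -64.4] [ 1.33085538 -0.73219607]
stop ends outer [60.  84.9] [ 61.3 -82.9] [60.67607457  0.98310119]
```

The plate sits about 2.5 mm to the right of the press axis (clearance is 7 mm), so I'll steer it left slightly while pushing on.

Emit:
{"op": "carry_out", "data": {"moves": [{"offset":[-0.007,0.0005,0],"twist":0,"hand":105},{"offset":[-0.014,0.001,0],"twist":0,"hand":105},{"offset":[-0.021,0.0016,0],"twist":0,"hand":105},{"offset":[-0.028,0.0022,0],"twist":0,"hand":105},{"offset":[-0.035,0.0026,0],"twist":0,"hand":105}]}}

```text
clock: 10.4
eef_pos: [0.5121, -0.059, 0.0265]
orientation: [-0.094, -3.14, 0.0]
force: [-4.1, 0.9, 2.7]
grip_width: 0.0505
```

```bash
python3 - <<'E'
from h import *
plan([*toworld([-.106,-.0]),.0265],176.6)
im=bot.get_image('scene');cv2.imwrite('pics/s5.png',cv2.resize(im['pixels'][190:340,190:390],None,fx=4,fy=4,interpolation=cv2.INTER_CUBIC))
E
```

```text
t 10.4 pos [ 0.5121 -0.059   0.0265] xang 176.6 tilt 0.02 F [-4.1  0.9  2.7] w 0.0505
offset [-0.0402 -0.0003 -0.    ] twist -0.0
```

View pics/s5.png

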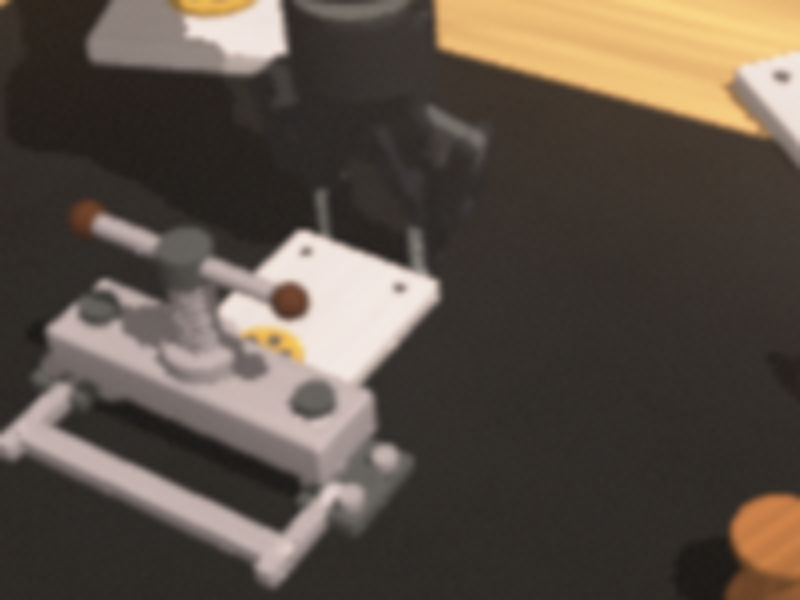

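The plate is under the beam and flat. Its rear corners in the crop are at (303,230) and (440,283).

```bash
python3 - <<'E'
from h import *
s=bot.get_image('scene')
q=lambda a:(np.array(a)-1.5)/4+[190,190]
for a in ((303,230),(440,285),(307,251),(400,287),(440,300),(362,385)):
    print(a,[(topress(ray(s,q(a),z)[0][:2])*1000).round(1) for z in(.012,)])
im=bot.get_image('top');print([(topress(ray(im,u,.017)[0][:2])*1000) for u in []])
# scene bias check on press: knobs
q2=lambda a:(np.array(a)-2)/5+[175,225]
print([(topress(ray(s,q2(u),.11)[0][:2])*1000).round(1) for u in((438,200),(184,97))])
E
```

```text
(303, 230) [array([-135.2,  -43.9])]
(440, 285) [array([-133.4,   45.7])]
(307, 251) [array([-121.9,  -31.6])]
(400, 287) [array([-121.9,   28.2])]
(440, 300) [array([-123.6,   52. ])]
(362, 385) [array([-52.5,  51.9])]
[]
[array([-3.1, 57.6]), array([ -3.5, -59.1])]
```

Rear-edge centring is within about 1 mm and the plate is square. I'll continue, then creep onto the stop.

Emit:
{"op": "carry_out", "data": {"moves": [{"offset":[-0.007,0,0],"twist":0,"hand":105},{"offset":[-0.014,0,0],"twist":0,"hand":105},{"offset":[-0.021,0,0],"twist":0,"hand":105},{"offset":[-0.028,0,0],"twist":0,"hand":105},{"offset":[-0.031,0,0],"twist":0,"hand":105}]}}

```text
clock: 11.18
eef_pos: [0.5425, -0.0608, 0.0264]
orientation: [-0.093, -3.139, 0.0]
force: [-5.4, 0.8, 4.5]
grip_width: 0.05
```

Emit:
{"op": "carry_out", "data": {"moves": [{"offset":[-0.001,0,0],"twist":0,"hand":105},{"offset":[-0.002,0,0],"twist":0,"hand":105},{"offset":[-0.004,0,0],"twist":0,"hand":105}]}}

```text
clock: 11.55
eef_pos: [0.5456, -0.061, 0.0264]
orientation: [-0.093, -3.138, 0.0]
force: [-5.9, 0.2, 5.4]
grip_width: 0.0507
```

Emit:
{"op": "carry_out", "data": {"moves": [{"offset":[-0.001,0,0],"twist":0,"hand":105},{"offset":[-0.002,0,0],"twist":0,"hand":105}]}}

```text
clock: 11.8
eef_pos: [0.5483, -0.0612, 0.0264]
orientation: [-0.093, -3.139, 0.0]
force: [-5.3, 0.8, 3.8]
grip_width: 0.0503
```

Emit:
{"op": "carry_out", "data": {"moves": [{"offset":[-0.001,0,0],"twist":0,"hand":105},{"offset":[-0.002,0,0],"twist":0,"hand":105},{"offset":[-0.002,0,0],"twist":0,"hand":105}]}}

```text
clock: 12.18
eef_pos: [0.5504, -0.0613, 0.0264]
orientation: [-0.093, -3.14, 0.0]
force: [-4.4, -0.2, 2.8]
grip_width: 0.0498
```

Emit:
{"op": "carry_out", "data": {"moves": [{"offset":[-0.001,0,0],"twist":0,"hand":105},{"offset":[-0.002,0,0],"twist":0,"hand":105},{"offset":[-0.002,0,0],"twist":0,"hand":105}]}}

```text
clock: 12.55
eef_pos: [0.5506, -0.0613, 0.0263]
orientation: [-0.093, -3.136, 0.0]
force: [-9.3, 1.9, 7.5]
grip_width: 0.0499
```

Emit:
{"op": "carry_out", "data": {"moves": [{"offset":[-0.001,0,0],"twist":0,"hand":105},{"offset":[-0.002,0,0],"twist":0,"hand":105},{"offset":[-0.002,0,0],"twist":0,"hand":105}]}}

```text
clock: 12.92
eef_pos: [0.5508, -0.0614, 0.0261]
orientation: [-0.093, -3.133, 0.0]
force: [-13.8, 1.9, 12.1]
grip_width: 0.0498
```

```bash
python3 - <<'E'
from h import *
plan([*toworld([-.106,-.0]),.0265],176.6)
im=bot.get_image('scene');cv2.imwrite('pics/s6.png',cv2.resize(im['pixels'][190:340,190:390],None,fx=4,fy=4,interpolation=cv2.INTER_CUBIC))
E
```

```text
t 12.93 pos [ 0.5508 -0.0614  0.0261] xang 176.6 tilt 0.43 F [-13.8   1.9  12.1] w 0.0498
offset [-0.0014 -0.0003 -0.0004] twist -0.0
```

View pics/s6.png

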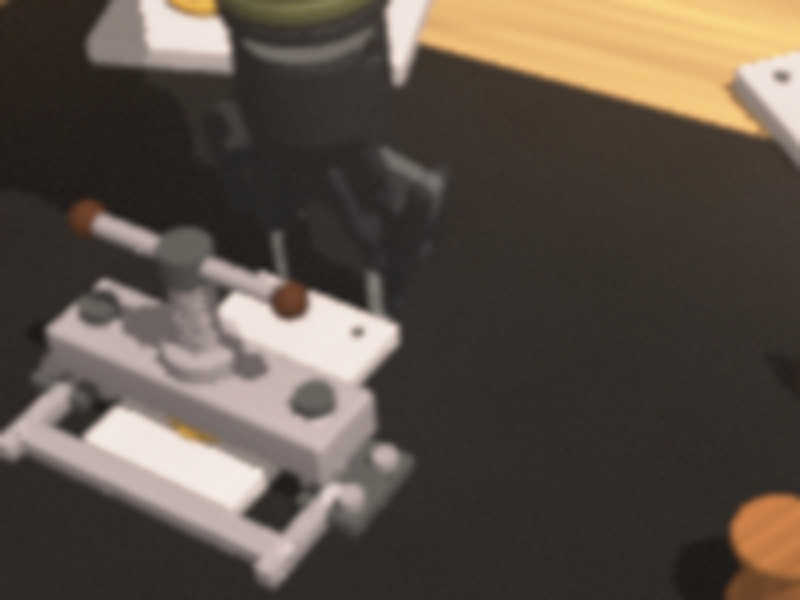

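The front edge meets the stop bar (contact force 14 N, no further motion) and the plate lies flat under the beam. I'm backing off, rising, and then checking.

Emit:
{"op": "carry_out", "data": {"moves": [{"offset":[0.004,0,0],"twist":0,"hand":105},{"offset":[0.015,0,0],"twist":0,"hand":105},{"offset":[0.035,0,0],"twist":0,"hand":105},{"offset":[0.05,0,-0.03],"twist":0,"hand":105},{"offset":[0.06,0,-0.08],"twist":0,"hand":105}]}}

```text
clock: 13.6
eef_pos: [0.4938, -0.0578, 0.1063]
orientation: [-0.093, -3.139, -0.0]
force: [1.1, 0.5, 0.9]
grip_width: 0.0502
```

Emit:
{"op": "carry_out", "data": {"moves": [{"offset":[0.01,0.05,-0.03],"twist":0,"hand":105},{"offset":[0.01,0.1,-0.06],"twist":0,"hand":105},{"offset":[0.01,0.15,-0.08],"twist":0,"hand":105},{"offset":[0.01,0.21,-0.1],"twist":0,"hand":105},{"offset":[0.01,0.26,-0.1],"twist":0,"hand":105}]}}

```text
clock: 14.22
eef_pos: [0.5015, 0.2051, 0.2086]
orientation: [0.092, 3.135, 0.004]
force: [1.1, -1.2, -0.0]
grip_width: 0.05
```

Emit:
{"op": "carry_out", "data": {"moves": [{"offset":[0,0.01,0],"twist":0,"hand":105},{"offset":[0,0.01,0],"twist":0,"hand":105},{"offset":[0,0.01,0],"twist":0,"hand":105}]}}

```text
clock: 14.6
eef_pos: [0.5012, 0.2101, 0.2063]
orientation: [0.097, 3.14, -0.002]
force: [-0.1, 0.5, 0.6]
grip_width: 0.05
```

```bash
python3 - <<'E'
from h import *
plan([.5,0,.2])
for n,(a,b,c,d) in (('top',(165,240,290,390)),('scene',(220,340,180,300))):
    im=bot.get_image(n);k=8 if n=='top' else 6
    cv2.imwrite(f'pics/{n}7.png',cv2.resize(im['pixels'][a:b,c:d],None,fx=k,fy=k,interpolation=cv2.INTER_CUBIC))
    if n=='top': cv2.imwrite('pics/top7f.png',im['pixels'])
E
```

```text
t 14.6 pos [0.5012 0.2101 0.2063] xang 176.4 tilt 0.07 F [-0.1  0.5  0.6] w 0.05
offset [-0.0118 -0.2098  0.0065] twist None
```

View pics/top7.png

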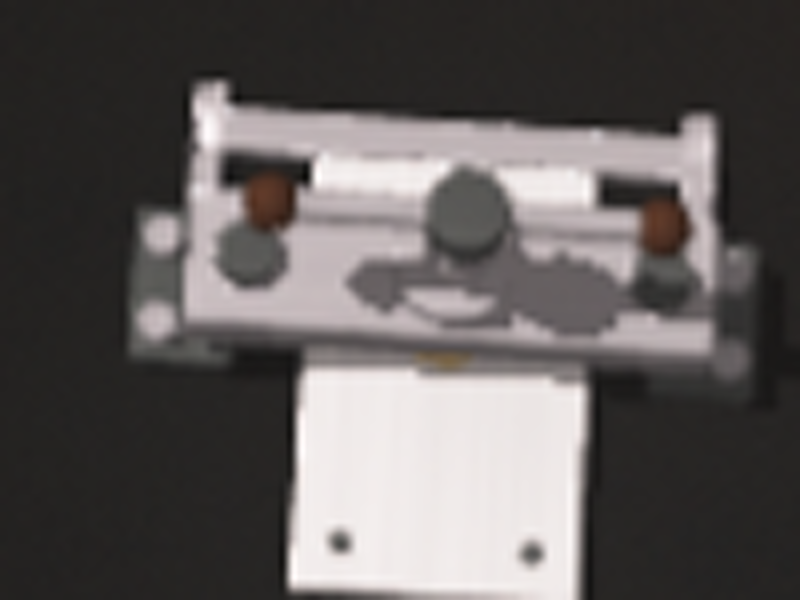

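View pics/scene7.png

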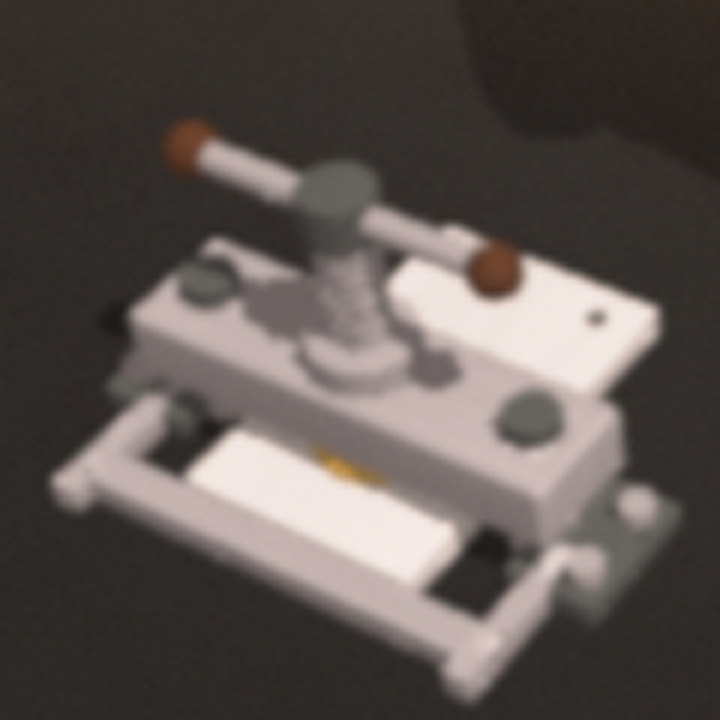

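View pics/top7f.png

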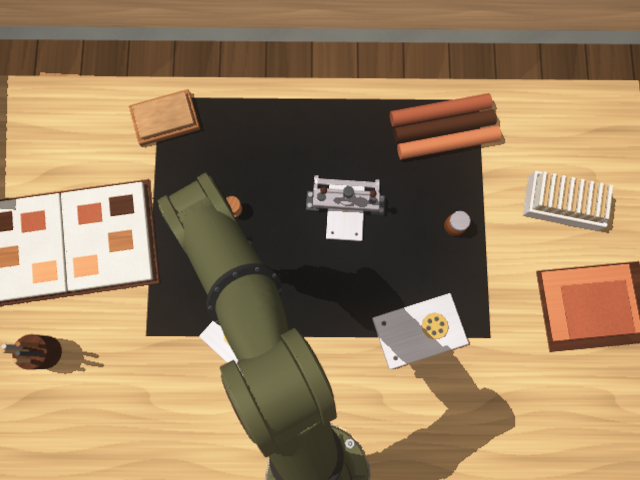

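The top crop shows the plate's front strip, columns 314–597, against the stop bar, and its rear corners at about (290,588) and (578,598). The scene crop shows no gap between the plate front and the bar. Now I'll check the pose numerically.

```bash
python3 - <<'E'
from h import *
im=bot.get_image('top');h=cv2.cvtColor(im['pixels'],cv2.COLOR_BGR2HSV)
m=((h[...,1]<30)&(h[...,2]>190)).astype('uint8');m[:211]=0;m[250:]=0;m[:,:315]=0;m[:,380:]=0
c=max(cv2.findContours(m,0,cv2.CHAIN_APPROX_NONE)[0],key=cv2.contourArea)
P=np.array([topress(w[:2])*1000 for w in ray(im,c[:,0],.012)]);r=cv2.minAreaRect(P.astype('float32'));print('visible rear part, press frame',r, 'rear x',P[:,0].min())
x0=P[(P[:,0]<P[:,0].min()+4)];print('rear edge slope deg',np.degrees(np.arctan(np.polyfit(x0[:,1],x0[:,0],1)[0])))
t=lambda a:(np.array(a)-3.5)/8+[290,165]
for nm,a,z in (('holes',((340,541),(531,553)),.012),('rear corners',((290,588),(578,598)),.012),('front strip',((314,175),(597,190)),.012),('die bit',((445,360),),.017)):
    q=np.array([topress(w[:2])*1000 for w in ray(im,[t(u) for u in a],z)]);d=q[0]-q[-1];print(nm,q.round(1),'mid',q.mean(0).round(1),'ang',np.degrees(np.arctan2(-d[0],d[1])).round(2))
for nm,uv,z in(('jar lid',(460,219),.062),):print(nm,ray(im,uv,z))
s=bot.get_image('scene');cv2.imwrite('pics/s8.png',s['pixels'])
E
```

```text
visible rear part, press frame ((-59.58599090576172, -0.002071380615234375), (70.55927276611328, 88.20024871826172), 0.16322214901447296) rear x -94.93945167848456
rear edge slope deg 0.20876762027869813
holes [[-80.3  29. ]
 [-80.2 -30.7]] mid [-80.2  -0.8] ang 0.14
rear corners [[-96.3  43.7]
 [-93.5 -46. ]] mid [-94.9  -1.1] ang 1.78
front strip [[ 37.4  44.1]
 [ 38.5 -45.6]] mid [37.9 -0.8] ang 0.69
die bit [[-21.3  -0.3]] mid [-21.3  -0.3] ang -0.0
jar lid [[ 0.60394152 -0.34256549  0.062     ]]
```

View pics/s8.png

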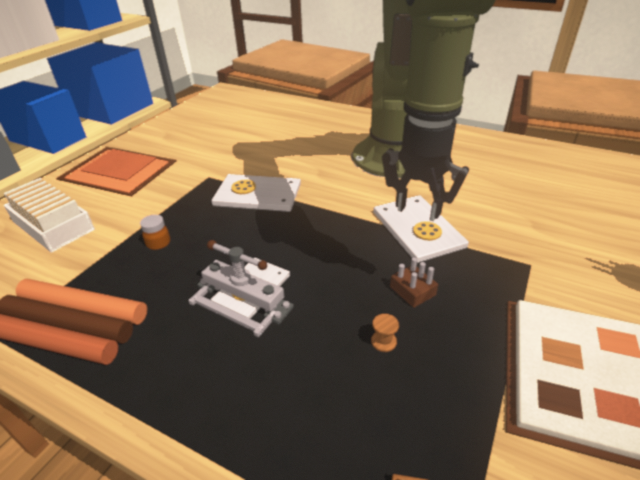

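The rear edge is at -94.9 mm (home is -95), lateral offset is 1.1 mm at most, and the plate is square to about 0.2° by the fitted edge. The jar, spool and punch block are unmoved in the scene view, and the hand is high and clear. I'm handing in.

```bash
python3 - <<'E'
from station import bot
print(bot.job_done())
E
```

```text
the job is handed in; nothing more can be done
None
```

The plate is home under the press beam, against the stop bar, and I handed the job in at about 15 s of the 61 s allowed. I pushed the 140 x 90 mm plate's left side with two fingertips to line it up. Then I pushed its rear edge straight in until it stopped moving, with about 14 N of contact force along the push (18 N in all).

**Last checks that agreed:**
- **Position:** The rear edge measures -94.9 mm in the press frame (home is -95). The plate is 0 to 1.1 mm off the press axis.
- **Squareness:** The fitted rear edge and the two holes give 0.1–0.2° from square.
- **Surroundings:** The plate looked flat in every picture. The jar, spool and punch block look unmoved, and the hand finished about 0.18 m above the bench, touching nothing.

**Checks that disagreed:**
- **Hand-picked corners:** The pixels I read by hand on the rear corners gave 1.8°, and those on the front strip 0.7°. I trust the fitted edge and holes more.
- **Stop point:** The hand stopped about 1.4 mm before the predicted contact position, which is within the calibration error.
- **Scene camera:** It reads the press about 3 mm nearer the robot than the top camera does.

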